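# Turn the four-way rack for microtubes and push it home on the fraction collector

### The arm

A 6-joint arm with a two-finger parallel gripper is mounted at the origin on the work surface. World frame = base frame: x ahead of the robot, y to its left, z up, the work surface at z = 0. Lengths are in m, angles in rad, forces in N, time in s.
With the tool pointing down it reaches from about 0.4 to 0.825 m from the base axis. Payload 7 kg.
Tool frame: the origin (TCP) lies midway between the tips of the shut fingers; the grasp point (between the pads) lies arm.hold_point_z behind it (arm.hold_point_z is the distance from the TCP to the grasp point, in m); z points along the fingers, y is the line along which they close (so a half turn about z gives the same grasp; the last joint's range is limited). The gripper opens to 88 mm and grips with 3 to 60 N. Pads are 19 mm wide; open, the fingers measure 130 mm over their backs; the gripper's body (78 mm by 193 mm) begins 47 mm behind the grasp point.
Start: joints at [1.613, 0.359, 0.012, 0, -1.224, -0.288], TCP at [0.164, 0.655, 0.227] pointing down, gripper open.
Joint ranges: [-3.07, 3.07], [-1.43, 2.12], [-1.02, 1.25], [-3.03, 1.67], [-3.05, -0], [-3.03, 3.03]. Speed limits (rad/s): [2.39, 2.39, 3.01, 3.14, 3.14, 3.14].

### API

Orientations are given as [roll, pitch, yaw] about the fixed x, y, z axes, in that order (R = Rz(yaw) Ry(pitch) Rx(roll)).
In Python, from station import arm gives the robot as it stands.
- The arm moves only by the shell command python3 -m crank 'ROWS' [OPENING] [FORCE]. ROWS is JSON, a list that holds one entry, the list of rows, each a list of 4 numbers: the shift along the tool's x, y, z in units of 25 mm (1.0 is 25 mm), then the turn about the tool's z in units of 5 degrees (1.0 is 5 degrees). A call has 1 to 12 rows; each row is the pose to reach, as a shift and turn from the pose commanded when the call began, along the tool's axes at that moment; what a row does not reach only later rows make up. A row lasts 1/8 s, in which the tool goes at most 62.5 mm and 10.7 degrees, less where a joint would pass 70% of its speed; a pose out of reach is approached as far as the arm can. A call with a gripper value outside its range is refused whole. OPENING is the closure, from 0 (fully open) to 1 (shut), set as the call begins (- or left out, the last holds). The fingers move at their own pace and stop on an object; FORCE is the grip in N (left out, the last holds). Time passes only in rows, so rows that repeat a pose let the fingers close. It gives the time, the measured TCP pose, the force, the opening and the grip force at its end, in the units of the state.
- arm.get_state(): the state, without advancing time (a new reading comes with each control period).
- arm.grab_frame(name): name is "scene" or "top" or "wrist"; returns (picture, depth): 420x560x3 uint8, red, green, blue; 420x560 float32, m along the optical axis (not along the pixel's ray), 0 where there is no reading.
- arm.get_calibration(name): a dict with "mtx" (3x3 intrinsics, pixels), "k1" (the pictures are not rectified: a ray, as slopes to the right and down, at radius r is drawn at 1 + k1 r^2 times it, then the intrinsics apply), "R" (3x3) and "t" (3): a world point X has camera coordinates R X + t; the wrist camera has in their place "mount" (4x4, takes a point from camera to tool coordinates, whose origin is the TCP and whose axes are the flange's). Camera axes: x right, y down, z forward; pixel columns grow to the right and rows downward; lengths in m; the calibration is good to about 2 mm. A picture is of the moment at which its call begins: read the wrist's pose just before it. get_calibration takes no time and is no camera call.
- arm.job_done(): hands the job in; it is judged then, once.
Trained networks look in the newest picture that a camera, given by its name, has taken for a name from the list of things; names that differ only in an ending like _2 or _b are one class to them, and where a whole thing is asked for, a point or a joint stands for the part that bears it (a point fixed in the world has none). Each returns a list of dicts, best first, with "score" (0 to 1); they miss things now and then, are a little off and sometimes report something else, mostly with a low value. They report only what shows in the picture. A call takes as long as a camera call. They do not tell look-alikes from the thing itself.
- arm.recognise(thing, camera): "extent" ([left, top, width, height] in pixels, round what is visible of it).
- arm.trace(thing, camera): "mask" (420x560 bool, what is visible of it) and "extent" ([left, top, width, height] in pixels, round what is visible of it).
The state is a dict: "t": time; "q": joint angles; "qd": joint speeds; "joint_efforts": joint torques, N m; "eef_pos": TCP position; "ee_rot": TCP orientation; "force": force on the tool from outside, world axes, zero at the start; "moment": the same for the moment, N m; "width": finger opening in m; "gripper_force": force on a finger pad.
Only numpy, scipy, OpenCV 4.12 (cv2) and the standard library are available. Lean on these libraries where they do the work, as an engineer would, in place of code of your own. Each camera call takes 0.05 s, during which the arm holds its last target. There are 200 camera calls.

### The job

The empty four-way tube rack stands on edge on the fraction collector's deck. With the fingertips, push it over backwards, away from the robot, so that the broad side now facing the robot comes uppermost, then push it along the deck until its long edge is home, flush against the aluminium ledge at the rear of the deck. Do not lift the rack, leave everything else standing where it is, and finish clear of it all.

Things in the scene. Friction and masses are not known exactly. Their poses are not given: they have to be found in the camera images.
- rack_center (a point): Centre of the four-way tube rack: white hollow plastic block, 52 (x) x 175 (y) x 95 (z) mm with round holes. Axes are the rack's own and turn with it: x through its thickness, pointing away from the robot at the start; y along its length; z up at the start. It starts upright on a narrow side, this point 47.5 mm above the deck; tipped over away from the robot, 26 mm, x down, z to the ledge.
- rack_face (a point): Centre of the rack's broad 175 x 95 mm side with the 11 mm microtube holes (4 rows of 8), 26 mm from rack_center along the rack's -x. It faces the robot at the start and must end uppermost, 52 mm above the deck.
- rack: The same rack; origin at the centre of the narrow side it starts on. Loose, empty, 110 to 220 g, friction about 0.5 to 0.7. A level push near the top (about 80 mm above the deck) tips it about its far lower edge; past about 29 degrees it falls over by itself, its centre then some 75 mm further on. A low push slides it. Lying, it is 95 mm front to back and 52 mm high.
- ledge (a point): On the collector, fixed: middle of the front face of the aluminium rear ledge, at deck level. x points level away from the robot, square into that face; y along the ledge; z up. The ledge is 440 mm long, 22 mm high, 15 mm thick. In front of it the flat grey deck, 25 mm above the bench, runs 315 mm towards the robot, 440 mm wide, with no raised edges.
- collector: The fraction collector, fixed: white base 440 x 460 mm; origin on the bench below the deck, 115 mm in front of the ledge's front face; x towards the ledge, z up. Behind the ledge: a housing and low console up to 95 mm above the bench, two columns at the rear corners (95 mm behind the ledge's face, 245 mm high) and the drop arm, swung aside to the left at that height.
- tube_rack: Bystander on the right of the deck: white rack with 16 clear test tubes, 190 x 58 x 88 mm, lying lengthwise front to back; origin at the centre of its underside.
- sample_bottle: Bystander at the left of the deck: small glass jar with a white cap, 42 mm across, 80 mm high; origin at the centre of its underside.
- tube50: Bystander at the left of the deck: clear self-standing centrifuge tube with a blue screw cap, 34 mm across, 112 mm high; origin at the centre of its underside.
- waste_bottle: Bystander on the bench: brown glass bottle, 94 mm across, 205 mm high; origin at the centre of its underside.
- wash_bottle: Bystander on the bench: white squeeze bottle with a bent spout, 72 mm across, 190 mm high; origin at the centre of its underside.
- flask: Bystander on the bench: conical glass flask, 80 mm across, 118 mm high; origin at the centre of its underside.
- cuvette_box: Bystander on the bench: flat plastic box, 112 x 112 x 46 mm; origin at the centre of its underside.
Not all that is in view belongs to the job. Leave any red look-alike of the rack alone.

How it is judged:
On the way:
1. the rack lies on the deck with the side of 11 mm holes uppermost (z of rack_face in the frame of ledge between 0.049 and 0.056 m and z of rack_center in the frame of ledge below 0.03 m), for 0.2 s.
At the end, for the whole second after the job is handed in: The rack lies flat on the deck, 11 mm holes uppermost (that side 49 to 56 mm above the deck), its centre no more than 52.5 mm in front of the ledge (home is 47.5, so a gap of at most 5 mm), its length parallel to the ledge within 0.045 rad and the whole rack along the ledge (all of step 1 and x of rack_center in the frame of ledge between -0.0525 and -0.044 m and y of rack_center in the frame of ledge between -0.13 and 0.13 m and angle between the y axis of rack_center and the y axis of ledge, either way round below 0.045 rad); the robot touches nothing.
It fails at once if the rack is lifted off the deck (its centre higher than tipping can bring it, or raised 18 mm while it lies flat) (z of rack_center in the frame of ledge above 0.066 m or (angle between rack_center's own z axis and vertical above 1.4 rad and z of rack_center in the frame of ledge above 0.044 m)).
It fails at once if something else is moved by more than 20 mm or tipped (distance of any of tube_rack, sample_bottle, tube50, waste_bottle, wash_bottle, flask, cuvette_box from where it was at the start of the episode above 0.02 m or angle between any of tube_rack, sample_bottle, tube50, waste_bottle, wash_bottle, flask's own z axis and vertical above 0.35 rad).
It fails at once if the rack is pushed with the arm instead of the fingers (contact force between rack and the arm above 3 N).
It also fails if it takes over 40 s, if anything falls off the work surface, if the arm or the gripper's body presses on something with over 40 N, if the wrist force passes 120 N, or if a joint passes its speed limit or range.

## Working session

There is one attempt and no reset: what is moved stays moved. The work goes in short steps, Python scripts to look and compute and a shell command to move; the robot and the scene stay as the last step left them, time stands still between calls to the robot, and variables do not carry over. Pictures are saved under pics/ and viewed, at most 10 in all, crops included, and the job is handed in when it is done.

```bash
mkdir -p pics; cat > h.py <<'E'
import numpy as np, cv2
from station import arm
def world(cam, d, mask=None):
    c=arm.get_calibration(cam); K=np.array(c["mtx"])
    v,u=np.nonzero((d>0)&(mask if mask is not None else True))
    p=np.stack([u,v],1).astype(np.float64)[:,None]
    n=cv2.undistortPoints(p,K,np.array([c["k1"],0,0,0.]))[:,0]
    z=d[v,u][:,None]; P=np.hstack([n*z,z])
    return (P-np.array(c["t"]))@np.array(c["R"]),u,v
E
python3 - <<'E'
from h import *
s=arm.get_state();print(s['t'],s['eef_pos'],s['ee_rot'],s['width'])
for cam in("scene","top"):
    im,d=arm.grab_frame(cam);cv2.imwrite(f"pics/{cam}0.png",im[...,::-1]);np.save(f"{cam}0.npy",d)
    for n in("rack","collector","tube_rack","sample_bottle","tube50","waste_bottle","wash_bottle","flask","cuvette_box"):
        for r in arm.trace(n,cam)[:3]:
            if r["score"]<.3: continue
            P,u,v=world(cam,d,r["mask"])
            print(cam,n,round(r["score"],2),r["extent"],len(P),np.percentile(P,[3,50,97],axis=0).round(3).tolist())
            if n=="rack": np.save(f"m_{cam}_{r['extent'][0]}.npy",r["mask"])
E
```

```text
0.0 [0.16415544 0.65422092 0.22563139] [ 3.13993001e+00 -1.76920123e-04 -2.45907707e-01] 0.08801503054023743
scene rack 0.97 [266.8, 191.9, 55.1, 44.1] 1799 [[0.469, -0.03, 0.027], [0.513, 0.044, 0.093], [0.531, 0.14, 0.12]]
scene rack 0.87 [109.0, 183.1, 66.8, 48.4] 1991 [[0.227, -0.461, -0.001], [0.279, -0.38, 0.062], [0.296, -0.295, 0.096]]
scene rack 0.85 [306.4, 139.0, 47.0, 43.7] 1300 [[0.167, 0.263, 0.0], [0.258, 0.305, 0.061], [0.329, 0.358, 0.095]]
scene collector 0.68 [267.4, 188.5, 56.9, 52.3] 1920 [[0.462, -0.03, 0.025], [0.512, 0.049, 0.091], [0.531, 0.142, 0.12]]
scene collector 0.65 [213.4, 198.6, 293.8, 135.8] 17016 [[0.438, -0.209, 0.019], [0.764, 0.027, 0.05], [0.854, 0.388, 0.233]]
scene collector 0.53 [387.1, 145.8, 25.3, 51.6] 815 [[0.428, 0.443, 0.003], [0.466, 0.462, 0.083], [0.483, 0.497, 0.151]]
scene tube_rack 0.72 [216.8, 202.0, 35.7, 65.7] 1153 [[0.417, -0.181, 0.027], [0.53, -0.15, 0.083], [0.603, -0.112, 0.111]]
scene tube_rack 0.65 [96.0, 281.7, 56.3, 54.5] 1990 [[0.565, -0.533, 0.008], [0.636, -0.482, 0.045], [0.671, -0.429, 0.049]]
scene sample_bottle
[... 1572 characters left out ...]
220.0, 158.1, 8.4, 8.1] 118 [[0.625, 0.208, 0.049], [0.635, 0.219, 0.135], [0.65, 0.234, 0.142]]
top waste_bottle 0.78 [125.2, 160.2, 38.7, 35.8] 984 [[0.529, 0.445, 0.015], [0.564, 0.473, 0.139], [0.613, 0.519, 0.207]]
top wash_bottle 0.56 [242.1, 195.0, 59.9, 26.6] 1047 [[0.458, -0.02, 0.031], [0.49, 0.062, 0.116], [0.522, 0.145, 0.125]]
top flask 0.97 [423.8, 225.5, 30.2, 17.7] 389 [[0.392, -0.525, 0.016], [0.42, -0.499, 0.051], [0.45, -0.478, 0.121]]
top flask 0.51 [245.3, 196.0, 56.3, 23.5] 995 [[0.458, -0.018, 0.05], [0.489, 0.062, 0.116], [0.521, 0.143, 0.125]]
top cuvette_box 0.96 [411.5, 162.7, 38.1, 33.6] 1205 [[0.558, -0.528, 0.005], [0.611, -0.471, 0.045], [0.668, -0.421, 0.052]]
```

```bash
python3 - <<'E'
from h import *
d=np.load("top0.npy");P,u,v=world("top",d)
R=P[(P[:,2]>.110)&(P[:,2]<.13)&(abs(P[:,0]-.49)<.07)&(abs(P[:,1]-.06)<.12)]
print("racktop",len(R),cv2.minAreaRect(R[:,:2].astype(np.float32)),np.median(R,0))
dk=P[(abs(P[:,0]-.6)<.04)&(abs(P[:,1]-.05)<.1)];print("deck",np.median(dk,0))
for y in np.arange(-.12,.27,.03):
    S=P[(abs(P[:,1]-y)<.01)&(P[:,0]>.55)&(P[:,0]<.85)]
    S=S[np.argsort(S[:,0])]
    e=S[(S[:,2]>.040)&(S[:,0]>.66)]
    print(round(y,2),e[:3].round(3).tolist(), np.median(e[:,2][:20]))
L=P[(P[:,2]>.040)&(P[:,2]<.052)&(P[:,0]>.66)&(P[:,0]<.78)&(P[:,1]>-.2)&(P[:,1]<.4)]
print("ledge",len(L),cv2.minAreaRect(L[:,:2].astype(np.float32)),L.min(0),L.max(0))
a=cv2.imread("pics/top0.png")[60:300,80:460];cv2.imwrite("pics/a.png",cv2.resize(a,None,fx=2,fy=2,interpolation=3))
E
```

```text
racktop 607 ((0.4923194348812103, 0.062211859971284866), (0.052824798971414566, 0.17447879910469055), 8.618294715881348) [0.4916884  0.06243486 0.11985451]
deck [0.5997942  0.04813082 0.02507264]
-0.12 [[0.68, -0.125, 0.052], [0.682, -0.129, 0.045], [0.682, -0.123, 0.043]] 0.04746687179231504
-0.09 [[0.685, -0.099, 0.044], [0.687, -0.098, 0.051], [0.688, -0.088, 0.048]] 0.04779330676809357
-0.06 [[0.691, -0.068, 0.048], [0.691, -0.061, 0.047], [0.691, -0.054, 0.045]] 0.04706422533462529
-0.03 [[0.695, -0.037, 0.045], [0.695, -0.034, 0.042], [0.695, -0.027, 0.042]] 0.04557095778193325
0.0 [[0.698, -0.006, 0.043], [0.698, -0.01, 0.043], [0.7, 0.004, 0.049]] 0.046487303091683
0.03 [[0.701, 0.021, 0.043], [0.701, 0.035, 0.041], [0.703, 0.035, 0.051]] 0.04572013315581785
0.06 [[0.706, 0.059, 0.048], [0.707, 0.063, 0.047], [0.707, 0.052, 0.044]] 0.045839051093178526
0.09 [[0.71, 0.083, 0.044], [0.711, 0.09, 0.043], [0.711, 0.087, 0.043]] 0.047637794001454764
0.12 [[0.714, 0.114, 0.043], [0.715, 0.121, 0.051], [0.716, 0.117, 0.05]] 0.0461332019576775
0.15 [[0.717, 0.149, 0.043], [0.717, 0.142, 0.042], [0.718, 0.145, 0.052]] 0.04849169937235444
0.18 [[0.721, 0.173, 0.041], [0.722, 0.183, 0.048], [0.722, 0.173, 0.048]] 0.04805056947858564
0.21 [[0.726, 0.201, 0.046], [0.726, 0.208, 0.044], [0.727, 0.215, 0.043]] 0.04558117616041818
0.24 [[0.73, 0.236, 0.044], [0.73, 0.232, 0.041], [0.733, 0.232, 0.046]] 0.049386681705109826
0.27 [[0.817, 0.268, 0.227], [0.818, 0.273, 0.233], [0.818, 0.261, 0.233]] 0.22915852443860416
ledge 632 ((0.7174975872039795, 0.02259291708469391), (0.44649967551231384, 0.03513750433921814), 82.64299011230469) [ 0.67264987 -0.19726392  0.04001287] [0.74833744 0.24371396 0.05199476]
```

View pics/a.png

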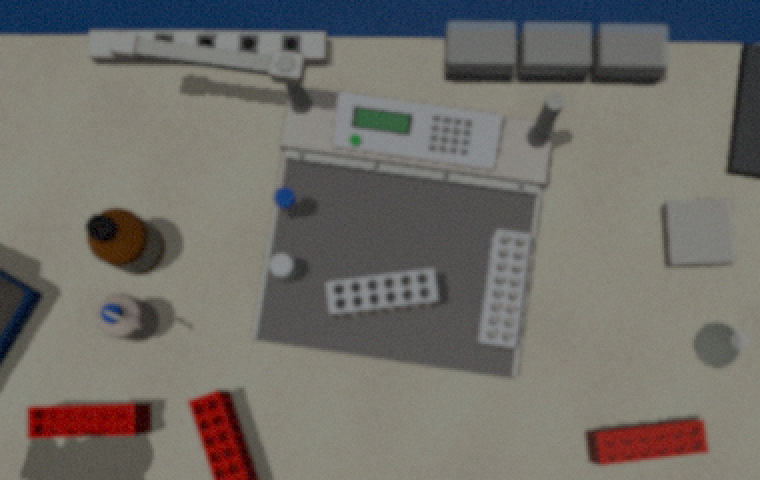

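View pics/scene0.png

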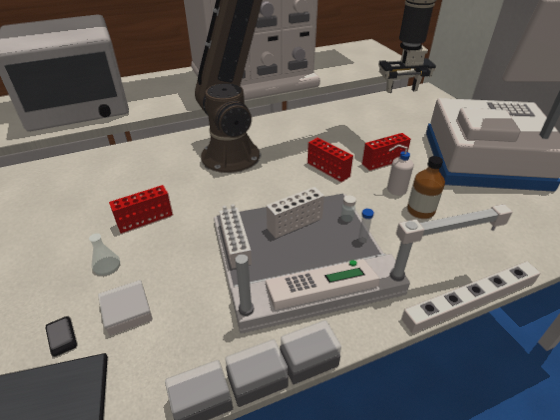

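The top picture shows the white rack at crop (382,290), with the ledge running along the deck's rear edge from about (285,152) to (540,188). The jar (282,265), the blue-capped tube (285,197) and the tube rack (505,288) stand clear of its path. The scene view agrees. The rack is turned about +0.15 rad and the ledge about -0.13 rad, with its face near (0.700, 0.022). I'll now move over the robot's side of the rack.

```bash
python3 -m crank '[[[1.5,2,0,0],[3,4,0,0],[4.5,6,0,-0.5],[6,8,0,-1],[7.5,10,0,-2],[9,12,0,-3],[10.5,14,0,-4],[12,16,0,-4.5],[13.5,18,0,-4.5],[15,20,0,-4.5],[16,20.8,0,-4.5],[16,20.8,0,-4.5]]]' 0; python3 -c "
from station import arm;print(arm.hold_point_z)"
```

```text
t: 2.5
eef_pos: [0.4264, 0.0513, 0.2266]
ee_rot: [3.141, -0.0, 0.143]
force: [-0.1, 0.6, -0.5]
width: 0.0876
gripper_force: 0.0
0.0188
```

```bash
python3 -m crank '[[[0,0,2,0],[0,0,4,0],[0,0,4.8,0],[0,0,4.8,0]]]'; python3 - <<'E'
from h import *
im,d=arm.grab_frame("wrist");cv2.imwrite("pics/w1.png",im[...,::-1])
E
```

```text
t: 3.0
eef_pos: [0.4246, 0.053, 0.1055]
ee_rot: [3.14, 0.003, 0.148]
force: [-0.3, -0.0, 1.1]
width: 0.0881
gripper_force: 0.0
```

View pics/w1.png

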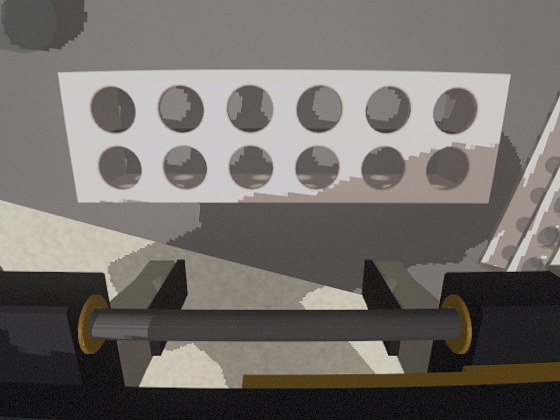

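The wrist view shows the rack's edge at (70–510, 70–203), square to the fingers and centred on them (about 145–385). Next I push at tipping height.

```bash
python3 -m crank '[[[0.7,0,0,0],[1.1,0,0,0],[1.4,0,0,0],[1.7,0,0,0],[2,0,0,0],[2.3,0,0,0],[2.6,0,0,0],[2.8,0,0,0],[3.0,0,0,0],[3.2,0,0,0],[3.2,0,0,0],[3.2,0,0,0]]]'; cat > m.py <<'E'
import sys
from h import *
im,d=arm.grab_frame("top");cv2.imwrite(f"pics/{sys.argv[1]}.png",cv2.resize(im[110:270,180:380,::-1],None,fx=3,fy=3));P,u,v=world("top",d)
for lo,hi in((.06,.09),(.09,.15)):
    R=P[(P[:,2]>lo)&(P[:,2]<hi)&(P[:,0]>.44)&(P[:,0]<.72)&(P[:,1]>-.09)&(P[:,1]<.19)]
    if len(R)>9: print(lo,len(R),cv2.minAreaRect(R[:,:2].astype(np.float32)),np.median(R,0).round(3))
s=arm.get_state();print(s["t"],s["eef_pos"],s["force"])
E
python3 m.py t1
```

```text
t: 4.55
eef_pos: [0.5047, 0.0646, 0.1065]
ee_rot: [3.142, 0.0, 0.147]
force: [0.1, 0.4, 0.0]
width: 0.0877
gripper_force: 0.0
0.06 203 ((0.6465408205986023, -0.025334887206554413), (0.12818549573421478, 0.1462276428937912), 89.87864685058594) [ 0.617 -0.001  0.076]
4.6 [0.50463577 0.06461518 0.10653044] [-0.28483302 -0.20775773  0.1389956 ]
```

View pics/t1.png

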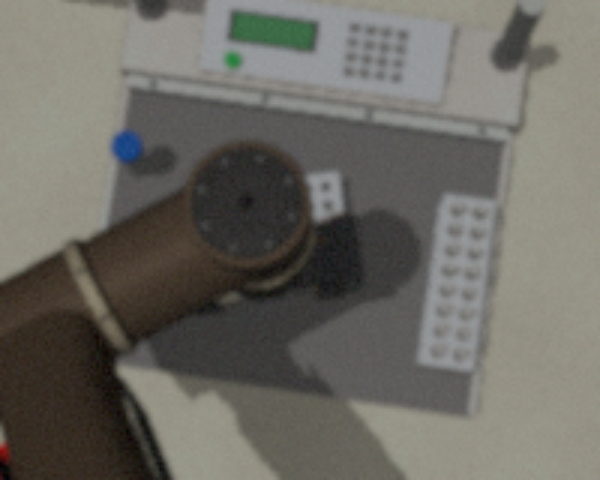

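The rack is over on its back: its hole face shows at (325,195) beside the arm. Now I back off, turn to the ledge's direction and lower behind it.

```bash
python3 -m crank '[[[-1.9,-0.4,0,0],[-1.9,-0.8,0,2],[-1.9,-0.8,0,3.2],[-1.9,-0.8,1.5,3.2],[-1.9,-0.8,2.6,3.2],[-1.9,-0.8,2.6,3.2]]]'; cat > w.py <<'E'
import sys
from h import *
from scipy.spatial.transform import Rotation as Ro
s=arm.get_state();im,d=arm.grab_frame("wrist");cv2.imwrite(f"pics/{sys.argv[1]}.png",im[...,::-1])
c=arm.get_calibration("wrist");v,u=np.nonzero(d>0)
n=cv2.undistortPoints(np.stack([u,v],1).astype(float)[:,None],np.array(c["mtx"]),np.array([c["k1"],0,0,0.]))[:,0]
z=d[v,u][:,None];M=np.array(c["mount"]);P=np.hstack([n*z,z])@M[:3,:3].T+M[:3,3]
P=P@Ro.from_euler("xyz",s["ee_rot"]).as_matrix().T+s["eef_pos"]
k=(abs(P[:,2]-.077)<.006)&(P[:,0]>s["eef_pos"][0]+.01)&(abs(P[:,1]-.06)<.12);R=P[k]
r=cv2.minAreaRect(R[:,:2].astype(np.float32));print(len(R),r,np.median(R[:,2]))
x=np.array([.991,-.13]);y=np.array([.13,.991]);o=np.array([.7,.022]);q=np.array(r[0])-o;print("ledge frame",q@x,q@y)
L=P[(abs(P[:,2]-.047)<.004)&(P[:,0]>.66)&(P[:,0]<.76)&(abs((P[:,:2]-o)@x)<.03)];
if len(L)>50:
    t=(L[:,:2]-o)
    for yy in np.arange(-.2,.21,.05):
        a=t[abs(t@y-yy)<.01]
        if len(a)>5: print("ledge at",round(yy,2),np.percentile(a@x,[2,98]).round(4))
print(s["t"],s["eef_pos"],s["ee_rot"],s["force"])
E
python3 w.py w2
```

```text
t: 5.35
eef_pos: [0.4535, 0.0767, 0.0402]
ee_rot: [3.139, 0.003, -0.132]
force: [-0.4, 0.8, 0.1]
width: 0.0878
gripper_force: 0.0
63222 ((0.5130993127822876, 0.07202024757862091), (0.18100932240486145, 0.11124489456415176), 82.37088012695312) 0.07644742719530784
ledge frame -0.19172121321797364 0.02527297601211071
5.35 [0.45345737 0.07666997 0.04020389] [ 3.13897838  0.00320575 -0.13249405] [-0.41622378  0.75527803  0.08112839]
```

View pics/w2.png

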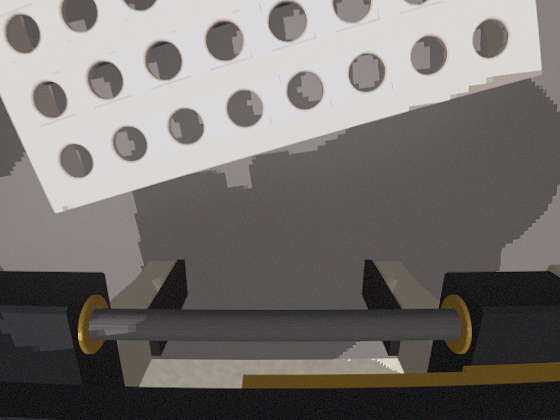

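The rack lies flat, 11 mm holes uppermost, with its near edge running from (55,212) to (540,72). Its near left end faces the left finger, so pushing square to the ledge should straighten it.

```bash
python3 -m crank '[[[0.6,0,0,0],[1,0,0,0],[1.4,0,0,0],[1.8,0,0,0],[2.2,0,0,0],[2.6,0,0,0],[3,0,0,0],[3.4,0,0,0],[3.8,0,0,0],[4.2,0,0,0],[4.6,0,0,0],[4.9,0,0,0]]]'; python3 w.py w3
```

```text
t: 6.9
eef_pos: [0.577, 0.0612, 0.0415]
ee_rot: [3.141, 0.0, -0.133]
force: [-1.4, 0.1, 1.0]
width: 0.0879
gripper_force: 0.9
102315 ((0.6309950947761536, 0.049963053315877914), (0.1769758015871048, 0.10152696818113327), 82.43053436279297) 0.0764400554352122
ledge frame -0.0720190580078959 0.01874074815693498
ledge at -0.05 [-0.0299 -0.0286]
ledge at -0.0 [-0.03   -0.0285]
ledge at 0.05 [-0.0298 -0.029 ]
ledge at 0.1 [-0.0298 -0.0284]
6.9 [0.57695737 0.06120645 0.04150609] [ 3.14148562e+00  1.22708131e-04 -1.32540474e-01] [-1.39604243  0.12517144  0.97169164]
```

View pics/w3.png

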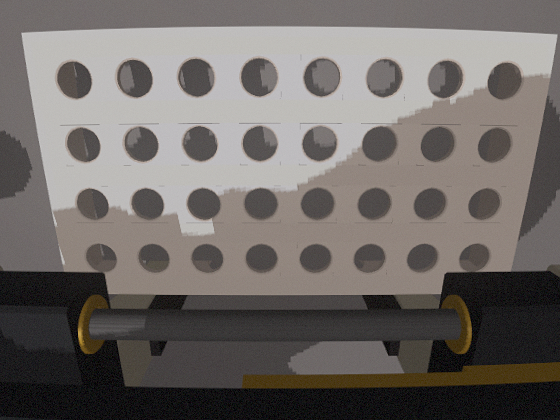

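The rack is now square to the fingers and to the ledge direction, its rear edge at rows 30–36, about 22–25 mm short of home. I push on slowly and watch the force.

```bash
python3 -m crank '[[[0.2,0,0,0],[0.4,0,0,0],[0.6,0,0,0],[0.75,0,0,0],[0.85,0,0,0],[0.9,0,0,0],[0.9,0,0,0]]]'; python3 -m crank '[[[0.1,0,0,0],[0.1,0,0,0]]]';python3 -m crank '[[[0.1,0,0,0],[0.1,0,0,0]]]'
```

```text
t: 7.82
eef_pos: [0.5988, 0.0584, 0.0416]
ee_rot: [-3.142, -0.0, -0.132]
force: [-0.2, 0.4, 0.6]
width: 0.0876
gripper_force: 0.0
t: 8.07
eef_pos: [0.6006, 0.058, 0.0415]
ee_rot: [3.141, 0.001, -0.132]
force: [-3.2, 0.1, 3.4]
width: 0.0879
gripper_force: 2.1
t: 8.32
eef_pos: [0.6006, 0.0579, 0.0415]
ee_rot: [3.141, 0.005, -0.132]
force: [-14.5, 5.3, 11.8]
width: 0.0875
gripper_force: 7.7
```

The force rises to about 15 N and the tool stops, so the rack is against the ledge. I back off, raise, and check.

```bash
python3 -m crank '[[[-0.5,0,0,0],[-2,0,0,0],[-3,0,0,0],[-4,0,-1,0],[-4.5,0,-3,0],[-5,0,-5,0],[-6,-1,-6.5,0],[-6.5,-3,-6.5,0],[-6.5,-5,-6.5,0],[-6.5,-7,-6.5,0],[-6.5,-9,-6.5,0],[-6.5,-9,-6.5,0]]]'; python3 m.py t2; python3 - <<'E'
from h import *
d=np.load("top0.npy")  # bystanders: before/after height map
_,d2=arm.grab_frame("top");P,u,v=world("top",d2)
L=P[(P[:,2]>.07)&(P[:,2]<.085)&(P[:,0]>.56)&(P[:,0]<.71)&(P[:,1]>-.09)&(P[:,1]<.16)]
r=cv2.minAreaRect(L[:,:2].astype(np.float32));q=np.array(r[0])-[.7,.022];print(len(L),r,np.median(L,0),"xl,yl",q@[.991,-.13],q@[.13,.991])
for y in(0,.03,.06,.1):
    S=P[abs(P[:,1]-y)<.008];S=S[(S[:,0]>.67)&(S[:,0]<.74)];S=S[np.argsort(S[:,0])];print(y,[(round(a,3),round(b,3)) for a,b in S[::4,[0,2]]])
E
```

```text
t: 9.82
eef_pos: [0.4726, 0.3052, 0.2035]
ee_rot: [-3.141, -0.001, -0.13]
force: [-0.1, -0.3, -0.1]
width: 0.0874
gripper_force: 0.0
0.06 1280 ((0.6695310473442078, 0.025600165128707886), (0.21744097769260406, 0.12750612199306488), 83.01033782958984) [0.66  0.044 0.077]
9.875 [0.4721757  0.3035393  0.20346721] [-0.11308039 -0.28953893 -0.86077399]
1140 ((0.6574103236198425, 0.048596352338790894), (0.17541325092315674, 0.09707137942314148), 82.704345703125) [0.65596348 0.04782748 0.07692205] xl,yl -0.045663895096778824 0.020820327238321314
0 [(np.float64(0.671), np.float64(0.055)), (np.float64(0.672), np.float64(0.076)), (np.float64(0.676), np.float64(0.078)), (np.float64(0.678), np.float64(0.08)), (np.float64(0.683), np.float64(0.075)), (np.float64(0.686), np.float64(0.051)), (np.float64(0.688), np.float64(0.082)), (np.float64(0.689), np.float64(0.078)), (np.float64(0.693), np.float64(0.049)), (np.float64(0.694), np.float64(0.072)), (np.float64(0.698), np.float64(0.072)), (np.float64(0.708), np.float64(0.046)), (np.float64(0.71), np.float64(0.049)), (np.float64(0.713), np.float64(0.0
[... 2555 characters left out ...]
, np.float64(0.076)), (np.float64(0.692), np.float64(0.073)), (np.float64(0.697), np.float64(0.054)), (np.float64(0.701), np.float64(0.081)), (np.float64(0.702), np.float64(0.049)), (np.float64(0.705), np.float64(0.078)), (np.float64(0.706), np.float64(0.047)), (np.float64(0.708), np.float64(0.079)), (np.float64(0.713), np.float64(0.074)), (np.float64(0.722), np.float64(0.053)), (np.float64(0.724), np.float64(0.044)), (np.float64(0.727), np.float64(0.046)), (np.float64(0.728), np.float64(0.055)), (np.float64(0.73), np.float64(0.062)), (np.float64(0.733), np.float64(0.062)), (np.float64(0.735), np.float64(0.057)), (np.float64(0.737), np.float64(0.062)), (np.float64(0.737), np.float64(0.072))]
```

View pics/t2.png

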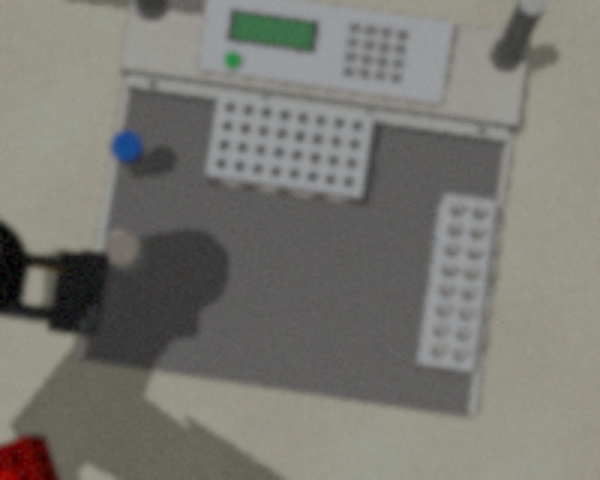

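The rack lies flush along the ledge at (205–375, 95–200). The blue tube (127,147), the jar (123,247) and the tube rack are where they were, and the gripper is clear of them. I'm handing in.

```bash
python3 -c "
from station import arm;print(arm.job_done())"
```

```text
the job is handed in; nothing more can be done
None
```

The rack was tipped over backwards, 11 mm holes uppermost, and pushed flush against the rear ledge with no bystander seen to move; the job is handed in at about 10 s with the arm clear (no verdict was returned).

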